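# Power up the soldering bench in order

## Task

Power up the bench by pressing three switches in this order: first the main rocker on the socket strip, then the rocker on the soldering station, and last the wide power key on the lab power supply. Press each fully home so that it stays on; do not press the small round button on the supply. Only press: do not lift or drag the strip or anything else on the bench.

Things in the scene. Friction and masses are not known exactly. Their poses are not given: they have to be found in the camera images.
- strip: White socket strip lying loose on the bench (0.7 kg), 60 (x) x 280 (y) x 40 mm high; origin: centre of its underside; y along its length. Main rocker in its top near the +y end, centred at y = +106 mm; a black plugged-in adapter (45 x 50 mm, top 74 mm above the bench) at y = -100 mm; three flat sockets between.
- strip_rocker (a joint): Main rocker of the strip, rad: 0 (up to 0.06) off, 0.4 fully on. V-shaped, 36 x 26 mm, two 18 mm halves. Off: one half lies flat, 4 mm above its face; the other stands up at 0.4 rad, its end 11 mm above the face. Pressing the standing half flat (4 mm, 2 to 4 N) turns it on; it stays where left. Long way along the strip's y; press the half towards the strip's +y end.
- strip_rocker_press (a point): Point on the top of the strip rocker's standing half, 12 mm from the V's bottom (off: strip frame x 0, y +117, z 49 mm). While the rocker is off its z axis is the strip's z (up), its -x axis points along the strip's +y. It turns with the rocker.
- station: Turquoise soldering station, fixed, 150 (x) x 116 (y) x 74 mm; origin: centre of underside, x away from its front. Front 35 mm high, then a black panel slopes up at 0.38 rad, 105 mm long; outward normal (-0.371, 0, 0.929) in this frame. Rocker 40 mm up the slope at y = +26 mm; round dial (26 mm wide, 14 mm high) at y = -26 mm.
- station_rocker (a joint): Rocker of the station, rad: 0 (up to 0.06) off, 0.4 fully on. V-shaped, 36 x 26 mm, two 18 mm halves. Off: one half lies flat, 4 mm above its face; the other stands up at 0.4 rad, its end 11 mm above the face. Pressing the standing half flat (4 mm, 2 to 4 N) turns it on; it stays where left. Long way up the slope; press the lower half, nearer the station's front.
- station_rocker_press (a point): Point on the top of the station rocker's standing half, 12 mm from the V's bottom (off: 29 mm up the slope and 9 mm above the panel). While the rocker is off its z axis is the panel's outward normal, x points up the slope, y is the station's y. It turns with the rocker.
- supply: Cream lab power supply, fixed, 180 (x) x 150 (y) x 80 mm; origin: centre of underside, x away from its front. Front 35 mm high, then a grey panel slopes up at 0.38 rad, 120 mm long; normal (-0.371, 0, 0.929). Lowest row, 24 mm up the slope: wide power key (y +44 mm), small round button (y -12), three terminals (y -34 to -62, 12 mm high). Above: four knobs 12 mm high, two displays.
- power_key (a joint): Wide power key of the supply, m: 0 out, 0.006 fully in. It slides straight into the panel, takes about 2.5 N and stays where it is left.
- power_key_top (a point): Centre of the top of the wide power key (44 mm along y, 18 mm up the slope), 10 mm above the panel when out, 4 mm when in. z: the panel's outward normal, x up the slope, y the supply's y.
- round_button (a joint): Small round button of the supply, not to be pressed, m: 0 out, 0.004 fully in; spring return, about 1 N starts it, 3.3 N fully in.
- round_button_top (a point): Centre of the top of the small round button (18 mm wide), 8 mm above the panel, 56 mm beside the power key.
- mug: White mug, loose, 80 mm wide, 92 mm high, handle towards its +y; origin: centre of its underside.
- reel: Solder reel, loose, standing on its flange between station and supply, 44 mm wide, 38 mm high; origin: centre of its underside.
- tape: Roll of blue tape lying flat, loose, 52 mm wide, 18 mm high; origin: centre of its underside.
- screwdriver: Screwdriver lying loose, 170 mm long along its x; origin: underside near the middle.
- cutters: Side cutters lying loose, about 140 mm long along x, 12 mm high, jaws to +x; origin: underside near the middle.
- multimeter: Dark handheld multimeter lying loose, 140 (x) x 72 x 32 mm (dial to 41 mm); origin: centre of its underside.
- parts_tray: Empty clear divided tray, loose, 110 (x) x 120 (y) x 35 mm; origin: centre of its underside.

How it is judged:
By the outcome, as a careful person would: the job done as asked, in the order asked, and still so for the second after the job is handed in, with the robot touching nothing.
It also fails if it takes over 45 s, if anything falls off the work surface, if the arm or the gripper's body presses on something with over 40 N, if the wrist force passes 120 N, or if a joint passes its speed limit or range.

## Robot

A 6-joint arm with a two-finger parallel gripper is mounted at the origin on the work surface. World frame = base frame: x ahead of the robot, y to its left, z up, the work surface at z = 0. Lengths are in m, angles in rad, forces in N, time in s.
With the tool pointing down it reaches from about 0.425 to 0.95 m from the base axis. Payload 3.5 kg.
Tool frame: the origin (TCP) lies midway between the tips of the shut fingers; the grasp point (between the pads) lies 19 mm behind it; z points along the fingers, y is the line along which they close (so a half turn about z gives the same grasp; the last joint's range is limited). The gripper opens to 85 mm and grips with 20 to 120 N. Pads are 22 mm wide; open, the fingers measure 114 mm over their backs; the gripper's body (76 mm by 85 mm) begins 54 mm behind the grasp point. The pads swing forward as they close: fully open they stand 13 mm farther back than shut.
Start: joints at [1.142, 0.286, 1.577, -0, 1.279, -0.15], TCP at [0.186, 0.649, 0.231] pointing down, gripper open.
Joint ranges: [-2.77, 2.77], [-0.9, 2.22], [0.21, 2.48], [-1.53, 4.67], [0.24, 2.81], [-2.84, 2.84]. Speed limits (rad/s): [2.79, 2.79, 3.14, 3.14, 3.14, 3.14].

## Interface

Orientations are given as a unit quaternion [x, y, z, w].
In Python, from plant import ctrl gives the robot as it stands.
- The arm moves only by the tool move_arm, never from a script. Its argument "plan" is a list of rows, each an object of numbers: "x", "y", "z": the shift along the tool's x, y, z in m; "yaw": the turn about the tool's z in rad; "fingers": the closure, from 0 (fully open) to 1 (shut). In form: [{"x": .., "y": .., "z": .., "yaw": .., "fingers": ..}, ...]. A call has 1 to 5 rows; each row is the pose to reach, as a shift and turn from the pose commanded when the call began, along the tool's axes at that moment; what a row does not reach only later rows make up. A row lasts 1/10 s, in which the tool goes at most 50 mm and 8.59 degrees, less where a joint would pass 70% of its speed; a pose out of reach is approached as far as the arm can. A call with a gripper value outside its range is refused whole. The fingers move at their own pace and stop on an object; "force" is the grip in N (left out, the last holds). Time passes only in rows, so rows that repeat a pose let the fingers close. It gives the time, the measured TCP pose, the force, the opening and the grip force at its end, in the units of the state.
- ctrl.get_state(): the state, without advancing time (a new reading comes with each control period).
- ctrl.read_camera(name): name is "scene" or "top" or "wrist"; returns the picture (420x560x3 uint8, red, green, blue); there is no depth.
- ctrl.camera_model(name): a dict with "intrinsics" (3x3 intrinsics, pixels), "cam_to_world" (4x4, takes a point from camera to world coordinates); the wrist camera has in their place "tool_from_camera" (4x4, takes a point from camera to tool coordinates, whose origin is the TCP and whose axes are the flange's). Camera axes: x right, y up, looking along -z (the intrinsics and any distortion apply to the point x, -y, -z); pixel columns grow to the right and rows downward; lengths in m; the calibration is good to about 2 mm. The wrist camera is an equidistant fisheye: a pixel r from the principal point sees the ray r / f radians off the axis. A picture is of the moment at which its call begins: read the wrist's pose just before it. camera_model takes no time and is no camera call.
- ctrl.sign_off(): hands the job in; it is judged then, once.
The state is a dict: "time": time; "qpos": joint angles; "dq": joint speeds; "joint_efforts": joint torques, N m; "eef_pos": TCP position; "tcp_rot": TCP orientation; "contact_force": force on the tool from outside, world axes, zero at the start; "wrist_torque": the same for the moment, N m; "opening": opening from 0.0 (shut) to 1.0 (fully open); "finger_force": force on a finger pad.
Only numpy, scipy, OpenCV 4.12 (cv2) and the standard library are available. Lean on these libraries where they do the work, as an engineer would, in place of code of your own. Each camera call takes 0.05 s, during which the arm holds its last target. There are 200 camera calls.

## Working session

There is one attempt and no reset: what is moved stays moved. The work goes in short steps, Python scripts to look and compute and a tool call to move; the robot and the scene stay as the last step left them, time stands still between calls to the robot, and variables do not carry over. Pictures are saved under pics/ and viewed, at most 10 in all, crops included, and the job is handed in when it is done.

Besides the shell and the picture viewer there is one more tool, called after "Request:" as a command line: name --argument value ..., lists and objects as JSON in quotes. move_arm: Moves the arm, as the interface text tells. Its arguments: {"type":"object","properties":{"plan":{"type":"array"},"force":{"type":"number"}},"required":["plan"]}

```bash
ls; mkdir -p pics; python3 - <<'E'
from plant import ctrl
import cv2,numpy as np
np.set_printoptions(precision=4,suppress=True)
for n in ("scene","top","wrist"):
    im=ctrl.read_camera(n); cv2.imwrite(f"pics/{n}0.png",im[:,:,::-1])
    print(n,ctrl.camera_model(n))
s=ctrl.get_state();print(s)
E
```

```text
pics
scene {'intrinsics': array([[517.8516,   0.    , 276.0057],
       [  0.    , 517.8516, 208.9358],
       [  0.    ,   0.    ,   1.    ]]), 'cam_to_world': array([[-0.1412, -0.8432,  0.5188,  1.1433],
       [ 0.99  , -0.1218,  0.0716,  0.0798],
       [ 0.0028,  0.5237,  0.8519,  1.1094],
       [ 0.    ,  0.    ,  0.    ,  1.    ]])}
top {'intrinsics': array([[494.3653,   0.    , 284.1857],
       [  0.    , 494.3653, 212.4373],
       [  0.    ,   0.    ,   1.    ]]), 'cam_to_world': array([[ 0.0685,  0.9736, -0.2177,  0.2551],
       [-0.9976,  0.0676, -0.0119, -0.0104],
       [ 0.0031,  0.218 ,  0.976 ,  1.1901],
       [ 0.    ,  0.    ,  0.    ,  1.    ]])}
wrist {'intrinsics': array([[325.1923,   0.    , 275.5295],
       [  0.    , 325.1923, 211.7006],
       [  0.    ,   0.    ,   1.    ]]), 'tool_from_camera': array([[-0.0009,  0.9561,  0.2931,  0.0754],
       [ 1.    ,  0.0005,  0.0015, -0.001 ],
       [ 0.0013,  0.2931, -0.9561, -0.1429],
       [ 0.    ,  0.    ,  0.    ,  1.    ]])}
{'time': 0.15, 'qpos': array([ 1.142 ,  0.287 ,  1.5779,  0.    ,  1.2786, -0.15  ]), 'dq': array([-0.0009, -0.0013, -0.004 , -0.0006,  0.002 ,  0.0002]), 'joint_efforts': array([  0.0004, -40.6605, -29.3141,  -0.0002,   0.004 ,  -0.    ]), 'eef_pos': array([0.1855, 0.6484, 0.2302]), 'tcp_rot': array([ 0.139 ,  0.9903, -0.0009, -0.0003]), 'contact_force': array([-0.3124,  0.8493,  0.2312]), 'wrist_torque': array([-0.0157, -0.0039, -0.0011]), 'finger_force': 0.0, 'opening': 0.9973194744622093}
```

View pics/top0.png

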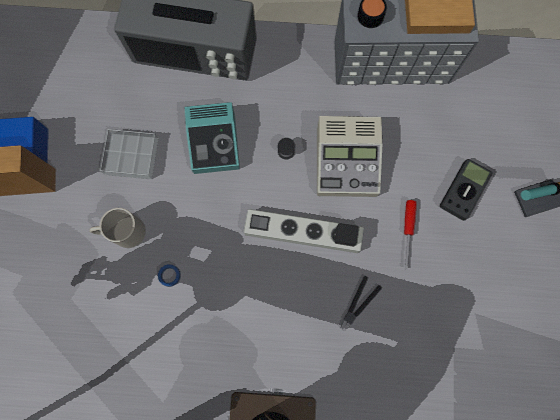

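View pics/scene0.png

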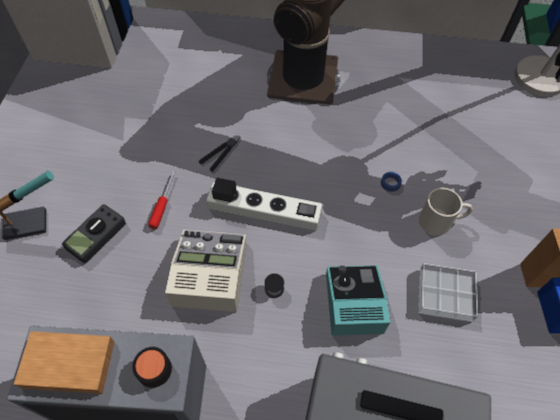

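The top view shows the strip at about (303,229) with its rocker at (260,222). The station rocker is at (202,152), and the supply's power key is at (331,183) with the round button at (354,183). Next I'll enlarge these areas.

```bash
python3 - <<'E'
import cv2,numpy as np
t=cv2.imread("pics/top0.png");s=cv2.imread("pics/scene0.png")
def c(im,x,y,w=33,h=37): return cv2.resize(im[y-h:y+h,x-w:x+w],(266,298),interpolation=cv2.INTER_CUBIC)
m=np.vstack([np.hstack([c(t,265,222),c(t,212,138),c(t,349,165)]),np.hstack([c(s,300,208),c(s,357,290),c(s,210,255)])])
cv2.imwrite("pics/m0.png",m)
E
```

```text
(no output)
```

View pics/m0.png

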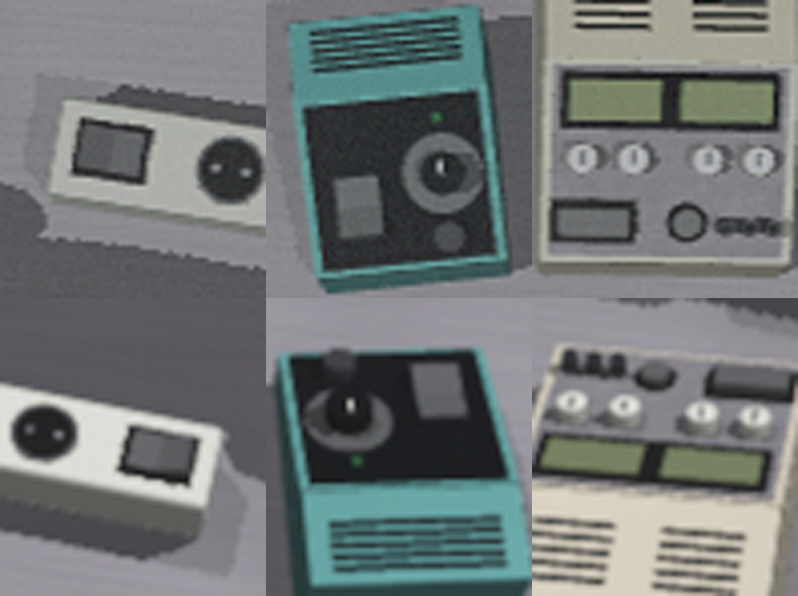

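```bash
cat > h.py <<'E'
import numpy as np, cv2
from plant import ctrl
np.set_printoptions(precision=4,suppress=True)
def ray(n,p):
    m=ctrl.camera_model(n);K=m["intrinsics"];T=m["cam_to_world"]
    d=np.linalg.solve(K,[p[0],p[1],1.])*[1,-1,-1]
    d=T[:3,:3]@d
    return T[:3,3],d/np.linalg.norm(d)
def plane(n,p,z):
    o,d=ray(n,p);return o+d*(z-o[2])/d[2]
def tri(a,b):
    o1,d1=ray("top",a);o2,d2=ray("scene",b)
    s=np.linalg.lstsq(np.c_[d1,-d2],o2-o1,rcond=None)[0]
    p,q=o1+s[0]*d1,o2+s[1]*d2
    return (p+q)/2,np.linalg.norm(p-q)
E
python3 - <<'E'
from h import *
def T(u,v,k): x0,y0=[(232,185),(179,101),(316,128)][k]; return ((u-266*k)/4.03+x0-.5,v/4.03+y0-.5)
def S(u,v,k): x0,y0=[(267,171),(324,253),(177,218)][k]; return ((u-266*k)/4.03+x0-.5,(v-298)/4.03+y0-.5)
for n,a,b,k,z in [("strip",(113,153),(160,454),0,.045),("station",(358,207),(438,390),1,.0555),("key",(593,222),(750,381),2,.0532),("button",(687,223),(656,377),2,.052)]:
    print(n,tri(T(*a,k),S(*b,k)),plane("top",T(*a,k),z),plane("scene",S(*b,k),z))
def yaw(a,b): d=(a-b)[:2];return np.arctan2(-d[0],d[1]) # d along +y
print("strip yaw",yaw(plane("top",T(113,153,0),.042),plane("top",(345.5,234.5),.042)),
 yaw(plane("top",T(113,153,0),.042),plane("top",T(230,170,0),.042)),yaw(plane("scene",S(160,454,0),.042),plane("scene",S(44,433,0),.042)))
print("station yaw",yaw(plane("top",T(323,268,1),.036),plane("top",T(500,258,1),.036)), yaw(plane("top",T(303,108,1),.07),plane("top",T(478,92,1),.07)))
print("supply yaw",yaw(plane("top",T(582,158,2),.07),plane("top",T(760,159,2),.07)),yaw(plane("top",T(593,222,2),.053),plane("top",T(687,223,2),.053)))
# masks
t=cv2.imread("pics/top0.png");h=cv2.cvtColor(t,cv2.COLOR_BGR2HSV)
for n,lo,hi in [("white",(15,4,170),(50,90,255)),("turq",(80,90,50),(95,255,255))]:
    for c in cv2.findContours(cv2.inRange(h,lo,hi),0,2)[0]:
        if cv2.contourArea(c)>900: print(n,cv2.minAreaRect(c))
E
```

```text
strip (array([0.483 , 0.0614, 0.0408]), np.float64(0.0022478568025639813)) [0.4823 0.06   0.045 ] [0.4855 0.0626 0.045 ]
station (array([0.6439, 0.2134, 0.0555]), np.float64(0.00010449952668414487)) [0.6439 0.2135 0.0555] [0.6439 0.2134 0.0555]
key (array([ 0.5908, -0.1027,  0.048 ]), np.float64(6.032538814634564e-06)) [ 0.5893 -0.1022  0.0532] [ 0.5935 -0.1018  0.0532]
button (array([ 0.5947, -0.1582,  0.0455]), np.float64(0.0014603675067565297)) [ 0.5929 -0.158   0.052 ] [ 0.5981 -0.156   0.052 ]
strip yaw -0.07244510368936813 -0.07772015144591107 -0.0672730128096891
station yaw 0.1287971350489961 0.1674430639286071
supply yaw 0.06371628528083806 0.05843630286318329
white ((303.31610107421875, 229.8068084716797), (116.40015411376953, 23.313899993896484), 8.93058967590332)
turq ((210.5550537109375, 130.32809448242188), (52.1450080871582, 48.257835388183594), 84.5596694946289)
```

The crop shows the strip rocker frame centred at (113,153), the station rocker at (358,207), and the power key at (593,222) with the round button at (687,223). Both views agree to within about 3 mm. I'll move above the strip rocker first, with the fingers shut.

```bash
cat >> h.py <<'E'
from scipy.spatial.transform import Rotation as R
def to(p,yang):  # shift in tool axes, yaw so that tool y points at world angle yang (rad)
    s=ctrl.get_state();r=R.from_quat(s["tcp_rot"]).as_matrix()
    a=np.arctan2(r[1,1],r[0,1]);y=-((yang-a+np.pi)%(2*np.pi)-np.pi)
    print("t",s["time"],"tcp",s["eef_pos"],"F",s["contact_force"],"shift",r.T@(np.array(p)-s["eef_pos"]),"yaw",y,"open",s["opening"],"q6",s["qpos"][5])
E
python3 - <<'E'
from h import *
to([.485,.0773,.13],np.pi/2-.07)
E
```

```text
t 0.15 tcp [0.1855 0.6484 0.2302] F [-0.3124  0.8493  0.2312] shift [-0.4452 -0.4665  0.101 ] yaw -0.20882562271459015 open 0.9973194744622093 q6 -0.14998507272482317
```

View pics/wrist0.png

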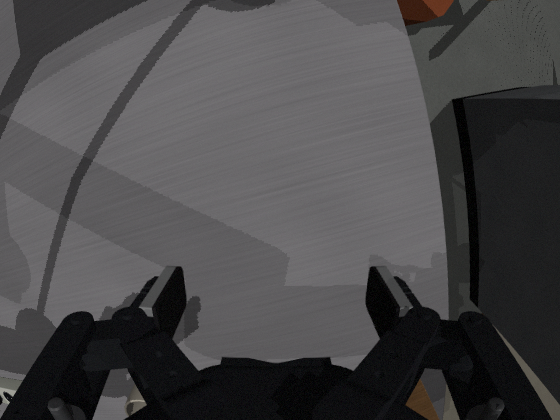

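The wrist view shows the two fingers with thin pads at rows 265–340 and nothing between them.

Request:
move_arm --plan '[{"x": -0.445, "y": -0.466, "z": 0, "yaw": -0.21, "fingers": 1}, {"x": -0.445, "y": -0.466, "z": 0, "yaw": -0.21, "fingers": 1}, {"x": -0.445, "y": -0.466, "z": 0, "yaw": -0.21, "fingers": 1}, {"x": -0.445, "y": -0.466, "z": 0, "yaw": -0.21, "fingers": 1}, {"x": -0.445, "y": -0.466, "z": 0, "yaw": -0.21, "fingers": 1}]'

```text
time: 0.65
eef_pos: [0.3022, 0.4257, 0.231]
tcp_rot: [0.034, 0.999, -0.0, -0.0]
contact_force: [0.8, -0.9, 0.1]
opening: 0.141
finger_force: 0.0
```

```bash
python3 -c "
from h import *
to([.485,.0773,.13],np.pi/2-.07)"
```

```text
t 0.65 tcp [0.3022 0.4257 0.231 ] F [ 0.7826 -0.8904  0.0839] shift [-0.2061 -0.3351  0.1011] yaw 0.0018877848767959726 open 0.14101314598999695 q6 -0.7436210326780573
```

Request:
move_arm --plan '[{"x": -0.206, "y": -0.335, "z": 0, "yaw": 0, "fingers": 1}, {"x": -0.206, "y": -0.335, "z": 0, "yaw": 0, "fingers": 1}, {"x": -0.206, "y": -0.335, "z": 0, "yaw": 0, "fingers": 1}, {"x": -0.206, "y": -0.335, "z": 0, "yaw": 0, "fingers": 1}, {"x": -0.206, "y": -0.335, "z": 0, "yaw": 0, "fingers": 1}]'

```text
time: 1.15
eef_pos: [0.4183, 0.2042, 0.2313]
tcp_rot: [0.034, 0.999, 0.0, 0.0]
contact_force: [1.1, 0.6, -0.3]
opening: 0.0
finger_force: 0.0
```

```bash
python3 -c "
from h import *
to([.485,.0773,.13],np.pi/2-.07)"
```

```text
t 1.15 tcp [0.4183 0.2042 0.2313] F [ 1.0589  0.5855 -0.3364] shift [-0.0752 -0.1221  0.1013] yaw 0.0013921274922301663 open 1.2491063814800986e-05 q6 -1.2664724745799354
```

Request:
move_arm --plan '[{"x": -0.075, "y": -0.122, "z": 0.05, "yaw": 0, "fingers": 1}, {"x": -0.075, "y": -0.122, "z": 0.1, "yaw": 0, "fingers": 1}, {"x": -0.075, "y": -0.122, "z": 0.1, "yaw": 0, "fingers": 1}, {"x": -0.075, "y": -0.122, "z": 0.1, "yaw": 0, "fingers": 1}, {"x": -0.075, "y": -0.122, "z": 0.1, "yaw": 0, "fingers": 1}]'

```text
time: 1.65
eef_pos: [0.4829, 0.0772, 0.1279]
tcp_rot: [0.036, 0.999, -0.0, -0.003]
contact_force: [-0.4, 0.8, 0.0]
opening: -0.002
finger_force: 0.0
```

```bash
python3 -c "
from h import *
to([.485,.0773,.06],np.pi/2-.07)
cv2.imwrite('pics/w1.png',ctrl.read_camera('wrist')[:,:,::-1])"
```

```text
t 1.65 tcp [0.4829 0.0772 0.1279] F [-0.4464  0.8117  0.0458] shift [-0.0026  0.0003  0.0679] yaw -0.002673897468612907 open -0.002005294983518208 q6 -1.5469996242310788
```

View pics/w1.png

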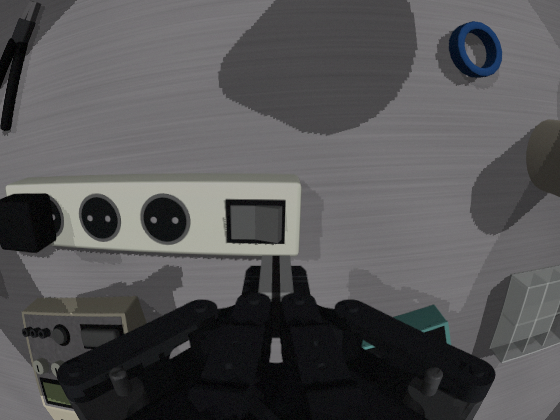

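The wrist view shows the rocker frame at columns 226–286, rows 200–243. The shut tips are at columns 262–293, which makes them about 14 mm wide.

```bash
cat >> h.py <<'E'
def wray(p,s=None):
    s=s or ctrl.get_state();m=ctrl.camera_model("wrist");K=m["intrinsics"];T=m["tool_from_camera"]
    v=(np.array(p)-K[:2,2])/K[0,0];th=np.linalg.norm(v)
    d=np.r_[v/th*np.sin(th),np.cos(th)]*[1,-1,-1]
    r=R.from_quat(s["tcp_rot"]).as_matrix()
    return s["eef_pos"]+r@T[:3,3], r@T[:3,:3]@d
def wplane(p,z):
    o,d=wray(p);return o+d*(z-o[2])/d[2]
E
python3 -c "
from h import *
for p in [(255.5,221.5),(226,221),(286,222),(256,200),(256,243),(165,218),(100,217)]: print(p,wplane(p,.042))
to([.485,.0755,.06],np.pi/2-.07)"
```

```text
(255.5, 221.5) [0.4847 0.0621 0.042 ]
(226, 221) [0.4827 0.0398 0.042 ]
(286, 222) [0.4867 0.0848 0.042 ]
(256, 200) [0.4681 0.0639 0.042 ]
(256, 243) [0.5021 0.0608 0.042 ]
(165, 218) [ 0.477  -0.0084  0.042 ]
(100, 217) [ 0.4722 -0.0678  0.042 ]
t 1.7 tcp [0.4835 0.0784 0.1297] F [-0.4756  0.0385  0.5254] shift [-0.002  -0.0028  0.0697] yaw -0.0015286924493671528 open -0.0002743923211549881 q6 -1.5462505097866202
```

Request:
move_arm --plan '[{"x": -0.002, "y": -0.0025, "z": 0.04, "yaw": 0, "fingers": 1}, {"x": -0.002, "y": -0.0025, "z": 0.073, "yaw": 0, "fingers": 1}, {"x": -0.002, "y": -0.0025, "z": 0.077, "yaw": 0, "fingers": 1}, {"x": -0.002, "y": -0.0025, "z": 0.08, "yaw": 0, "fingers": 1}, {"x": -0.002, "y": -0.0025, "z": 0.08, "yaw": 0, "fingers": 1}]'

```text
time: 2.2
eef_pos: [0.4875, 0.0772, 0.0532]
tcp_rot: [0.034, 0.999, 0.0, 0.002]
contact_force: [-0.1, -0.7, -0.1]
opening: 0.001
finger_force: 0.0
```

Request:
move_arm --plan '[{"x": 0, "y": 0, "z": 0.002, "yaw": 0, "fingers": 1}, {"x": 0, "y": 0, "z": 0.004, "yaw": 0, "fingers": 1}, {"x": 0, "y": 0, "z": 0.006, "yaw": 0, "fingers": 1}, {"x": 0, "y": 0, "z": 0.006, "yaw": 0, "fingers": 1}, {"x": 0, "y": 0, "z": 0.006, "yaw": 0, "fingers": 1}]'

```text
time: 2.7
eef_pos: [0.487, 0.0766, 0.0459]
tcp_rot: [0.034, 0.999, -0.0, 0.001]
contact_force: [1.0, 1.9, 2.6]
opening: -0.0
finger_force: 1.2
```

Request:
move_arm --plan '[{"x": 0, "y": 0, "z": 0.001, "yaw": 0, "fingers": 1}, {"x": 0, "y": 0, "z": 0.002, "yaw": 0, "fingers": 1}, {"x": 0, "y": 0, "z": 0.002, "yaw": 0, "fingers": 1}, {"x": 0, "y": 0, "z": 0.002, "yaw": 0, "fingers": 1}]'

```text
time: 3.1
eef_pos: [0.4865, 0.0766, 0.0437]
tcp_rot: [0.034, 0.999, -0.0, 0.0]
contact_force: [1.2, 2.1, 5.3]
opening: 0.004
finger_force: 2.6
```

Request:
move_arm --plan '[{"x": 0, "y": 0, "z": 0.001, "yaw": 0, "fingers": 1}, {"x": 0, "y": 0, "z": 0.0015, "yaw": 0, "fingers": 1}, {"x": 0, "y": 0, "z": 0.0015, "yaw": 0, "fingers": 1}]'

```text
time: 3.4
eef_pos: [0.4866, 0.0766, 0.0436]
tcp_rot: [0.034, 0.999, -0.0, -0.0]
contact_force: [-4.4, 1.2, 13.5]
opening: -0.003
finger_force: 7.0
```

Bottomed: the force rises with no further travel. I'll lift off and check it from the wrist camera.

Request:
move_arm --plan '[{"x": 0, "y": 0, "z": -0.05, "yaw": 0, "fingers": 1}, {"x": 0, "y": 0, "z": -0.085, "yaw": 0, "fingers": 1}, {"x": 0, "y": 0, "z": -0.085, "yaw": 0, "fingers": 1}]'

```text
time: 3.7
eef_pos: [0.4891, 0.0761, 0.1315]
tcp_rot: [0.034, 0.999, -0.001, 0.004]
contact_force: [0.6, -0.5, 1.2]
opening: -0.0
finger_force: 0.0
```

```bash
python3 -c "
from h import *
a=ctrl.read_camera('wrist')[:,:,::-1]
b=cv2.imread('pics/w1.png')
f=lambda i:cv2.resize(i[170:270,190:330],(390,279),interpolation=2)
cv2.imwrite('pics/w2.png',np.hstack([f(b),f(a)]))
# TCP target: tip upper edge ~10 mm down-slope of V; station yaw .15
V=np.array([.6439,.2134]);u=np.array([np.cos(.15),np.sin(.15)])
p=V-.020*u;print(p)
to([*p,.13],np.pi/2+.15)"
```

```text
[0.6241 0.2104]
t 3.75 tcp [0.4873 0.0762 0.1288] F [-0.785  -0.2398 -0.2977] shift [-0.1273  0.1432 -0.0009] yaw -0.2185325437848311 open -0.0013881034731610853 q6 -1.5520798234412556
```

View pics/w2.png

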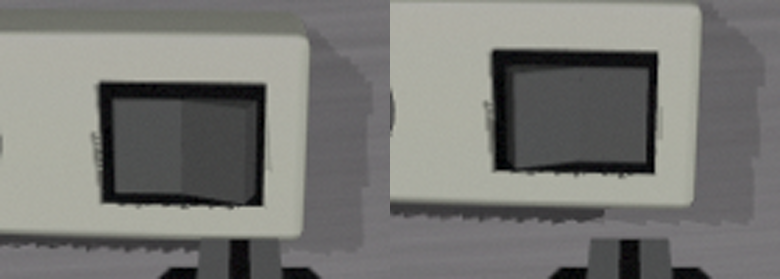

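In the after-crop on the right, the +y half (580–655) now lies flat and the other half (510–580) stands up, so the strip is on. Next is the station.

Request:
move_arm --plan '[{"x": -0.127, "y": 0.143, "z": 0, "yaw": -0.22, "fingers": 1}, {"x": -0.127, "y": 0.143, "z": 0, "yaw": -0.22, "fingers": 1}, {"x": -0.127, "y": 0.143, "z": 0, "yaw": -0.22, "fingers": 1}, {"x": -0.127, "y": 0.143, "z": 0, "yaw": -0.22, "fingers": 1}, {"x": -0.127, "y": 0.143, "z": 0, "yaw": -0.22, "fingers": 1}]'

```text
time: 4.25
eef_pos: [0.6235, 0.2129, 0.123]
tcp_rot: [-0.077, 0.997, -0.0, -0.002]
contact_force: [-0.0, 0.1, 0.1]
opening: -0.002
finger_force: 0.0
```

```bash
python3 -c "
from h import *
to([.6241,.2104,.065],np.pi/2+.15)
a=ctrl.read_camera('wrist')[:,:,::-1]
cv2.imwrite('pics/w3.png',a)"
```

```text
t 4.25 tcp [0.6235 0.2129 0.123 ] F [-0.0345  0.075   0.1363] shift [-0.0004 -0.0026  0.058 ] yaw 0.003932279395163718 open -0.0016472732748208153 q6 -1.5494585184595016
```

View pics/w3.png

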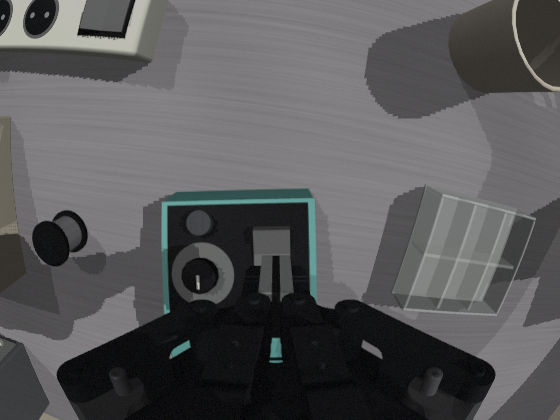

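The wrist view shows the station rocker's standing half at columns 253–290 with its front end at row 228. The panel's front edge is at row 202, columns 166–313.

```bash
python3 -c "
from h import *
for p,z in [((253,229),.054),((290,228),.054),((167,203),.035),((310,201),.035)]: print(p,wplane(p,z))
to([.6241,.2104,.065],np.pi/2+.15)"
```

```text
(253, 229) [0.6257 0.1951 0.054 ]
(290, 228) [0.621  0.2203 0.054 ]
(167, 203) [0.6224 0.1263 0.035 ]
(310, 201) [0.6045 0.2334 0.035 ]
t 4.3 tcp [0.6219 0.2114 0.123 ] F [-0.0966 -0.6501 -1.1147] shift [-0.0024 -0.0013  0.058 ] yaw 0.0033857441836682156 open -0.0017958654031179808 q6 -1.5501056165207088
```

Request:
move_arm --plan '[{"x": 0, "y": -0.001, "z": 0.045, "yaw": 0, "fingers": 1}, {"x": 0, "y": -0.001, "z": 0.063, "yaw": 0, "fingers": 1}, {"x": 0, "y": -0.001, "z": 0.066, "yaw": 0, "fingers": 1}, {"x": 0, "y": -0.001, "z": 0.067, "yaw": 0, "fingers": 1}, {"x": 0, "y": -0.001, "z": 0.067, "yaw": 0, "fingers": 1}]'

```text
time: 4.8
eef_pos: [0.6236, 0.2094, 0.0613]
tcp_rot: [-0.075, 0.997, 0.0, 0.001]
contact_force: [-0.2, -0.4, 1.0]
opening: 0.001
finger_force: 0.0
```

```bash
python3 -c "
from h import *
to([.6233,.2095,.055],np.pi/2+.16)"
```

```text
t 4.8 tcp [0.6236 0.2094 0.0613] F [-0.1983 -0.3934  0.968 ] shift [0.0003 0.0002 0.0063] yaw -0.009129518255234448 open 0.0008502140948085129 q6 -1.5516573668099343
```

Request:
move_arm --plan '[{"x": 0, "y": 0, "z": 0.003, "yaw": 0, "fingers": 1}, {"x": 0, "y": 0, "z": 0.006, "yaw": 0, "fingers": 1}, {"x": 0, "y": 0, "z": 0.008, "yaw": 0, "fingers": 1}, {"x": 0, "y": 0, "z": 0.009, "yaw": 0, "fingers": 1}, {"x": 0, "y": 0, "z": 0.009, "yaw": 0, "fingers": 1}]'

```text
time: 5.3
eef_pos: [0.6231, 0.2096, 0.0512]
tcp_rot: [-0.076, 0.997, -0.0, 0.0]
contact_force: [0.1, 0.5, 1.3]
opening: -0.0
finger_force: 1.0
```

Request:
move_arm --plan '[{"x": 0, "y": 0, "z": 0.001, "yaw": 0, "fingers": 1}, {"x": 0, "y": 0, "z": 0.002, "yaw": 0, "fingers": 1}, {"x": 0, "y": 0, "z": 0.002, "yaw": 0, "fingers": 1}]'

```text
time: 5.6
eef_pos: [0.623, 0.2096, 0.0488]
tcp_rot: [-0.076, 0.997, 0.0, 0.0]
contact_force: [-0.3, -0.1, 1.7]
opening: 0.001
finger_force: 0.9
```

Request:
move_arm --plan '[{"x": 0, "y": 0, "z": 0.001, "yaw": 0, "fingers": 1}, {"x": 0, "y": 0, "z": 0.002, "yaw": 0, "fingers": 1}, {"x": 0, "y": 0, "z": 0.002, "yaw": 0, "fingers": 1}]'

```text
time: 5.9
eef_pos: [0.6232, 0.2096, 0.0473]
tcp_rot: [-0.076, 0.997, 0.0, 0.0]
contact_force: [-1.5, -0.8, 3.4]
opening: 0.0
finger_force: 2.0
```

Request:
move_arm --plan '[{"x": 0, "y": 0, "z": 0.001, "yaw": 0, "fingers": 1}, {"x": 0, "y": 0, "z": 0.0015, "yaw": 0, "fingers": 1}, {"x": 0, "y": 0, "z": 0.0015, "yaw": 0, "fingers": 1}]'

```text
time: 6.2
eef_pos: [0.6233, 0.2097, 0.0471]
tcp_rot: [-0.076, 0.997, -0.0, 0.0]
contact_force: [-3.8, -1.7, 9.6]
opening: -0.001
finger_force: 5.0
```

Request:
move_arm --plan '[{"x": 0, "y": 0, "z": 0.001, "yaw": 0, "fingers": 1}, {"x": 0, "y": 0, "z": 0.001, "yaw": 0, "fingers": 1}]'

```text
time: 6.4
eef_pos: [0.6234, 0.2097, 0.0469]
tcp_rot: [-0.076, 0.997, -0.0, -0.0]
contact_force: [-5.1, -2.1, 12.4]
opening: -0.0
finger_force: 6.9
```

Request:
move_arm --plan '[{"x": 0, "y": 0, "z": -0.05, "yaw": 0, "fingers": 1}, {"x": 0.03, "y": 0, "z": -0.085, "yaw": 0, "fingers": 1}, {"x": 0.03, "y": 0, "z": -0.085, "yaw": 0, "fingers": 1}]'

```text
time: 6.7
eef_pos: [0.5945, 0.2058, 0.1351]
tcp_rot: [-0.076, 0.997, 0.001, 0.004]
contact_force: [0.7, -0.5, 0.2]
opening: -0.001
finger_force: 0.0
```

```bash
python3 -c "
from h import *
a=ctrl.read_camera('wrist')[:,:,::-1]
b=cv2.imread('pics/w3.png')
f=lambda i:cv2.resize(i[185:325,150:340],(390,287),interpolation=2)
cv2.imwrite('pics/w4.png',np.hstack([f(b),f(a)]))
K=np.array([.591,-.102]);u=np.array([np.cos(.06),np.sin(.06)])
p=K-.011*u;print(p)
to([*p,.13],np.pi/2+.06)"
```

```text
[ 0.58   -0.1027]
t 6.75 tcp [0.594  0.2055 0.1322] F [-0.0787 -0.1641  0.1796] shift [ 0.0603 -0.3025  0.0018] yaw 0.09152831250784388 open 0.00016501403852887573 q6 -1.550649446024589
```

View pics/w4.png

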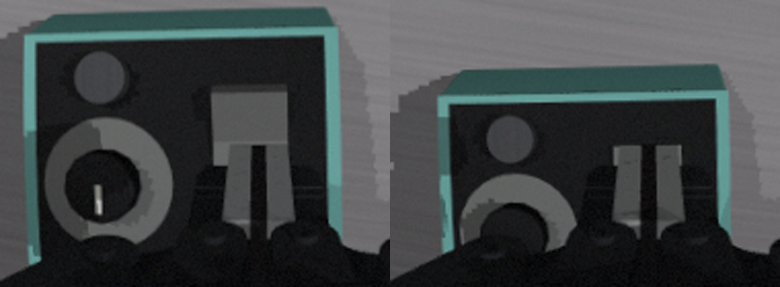

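In the right crop the fingers hide most of the rocker, so I'll check it from the fixed cameras once the arm is over the supply.

Request:
move_arm --plan '[{"x": 0.06, "y": -0.302, "z": 0, "yaw": 0.09, "fingers": 1}, {"x": 0.06, "y": -0.302, "z": 0, "yaw": 0.09, "fingers": 1}, {"x": 0.06, "y": -0.302, "z": 0, "yaw": 0.09, "fingers": 1}, {"x": 0.06, "y": -0.302, "z": 0, "yaw": 0.09, "fingers": 1}, {"x": 0.06, "y": -0.302, "z": 0, "yaw": 0.09, "fingers": 1}]'

```text
time: 7.25
eef_pos: [0.5808, -0.0463, 0.1269]
tcp_rot: [-0.031, 1.0, 0.001, -0.002]
contact_force: [0.6, 0.1, -0.7]
opening: 0.003
finger_force: 0.0
```

Request:
move_arm --plan '[{"x": 0, "y": -0.06, "z": 0, "yaw": 0, "fingers": 1}, {"x": 0, "y": -0.06, "z": 0, "yaw": 0, "fingers": 1}, {"x": 0, "y": -0.06, "z": 0, "yaw": 0, "fingers": 1}]'

```text
time: 7.55
eef_pos: [0.585, -0.1061, 0.1273]
tcp_rot: [-0.029, 1.0, 0.001, -0.001]
contact_force: [0.2, -0.4, -0.3]
opening: -0.002
finger_force: 0.0
```

```bash
python3 -c "
from h import *
a=ctrl.read_camera('wrist')[:,:,::-1]
to([.580,-.1027,.13],np.pi/2+.06)
t=ctrl.read_camera('top')[:,:,::-1];s=ctrl.read_camera('scene')[:,:,::-1]
t0=cv2.imread('pics/top0.png');s0=cv2.imread('pics/scene0.png')
g=lambda i,x,y:cv2.resize(i[y-20:y+20,x-20:x+20],(180,180),interpolation=2)
cv2.imwrite('pics/w5.png',np.vstack([a,cv2.copyMakeBorder(np.hstack([g(t0,202,152),g(t,202,152),g(s0,367,276)]),0,0,0,20,0)]) if 0 else np.hstack([a,np.vstack([g(t0,202,152),g(t,202,152),cv2.resize(g(s,367,276),(180,60))])]))"
```

```text
t 7.6 tcp [ 0.585  -0.1045  0.1275] F [ 0.3855 -0.2887 -0.104 ] shift [ 0.0049  0.0021 -0.0025] yaw -0.00045636529494696987 open 0.001234651125664346 q6 -1.9783836033010676
```

View pics/w5.png

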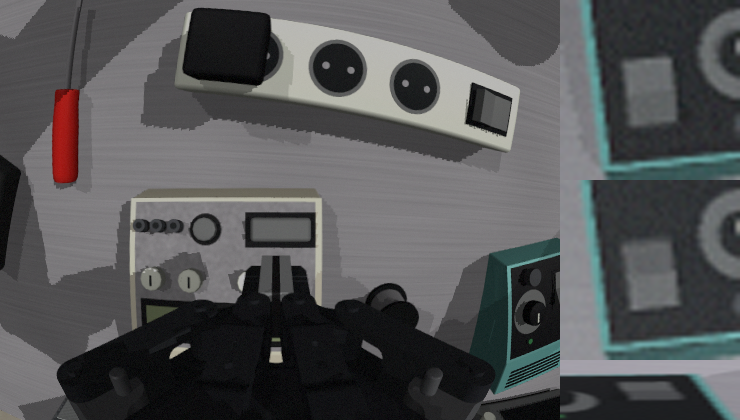

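The wrist view shows the power key centred at about (281,230) and the round button at (205,229). The right-hand crops compare the station rocker before (upper) and after (lower). I'll put numbers on that comparison.

```bash
python3 -c "
from h import *
print(wplane((281,230),.0532),wplane((205,229),.051),wplane((132,199),.035),wplane((321,198),.035))
t=ctrl.read_camera('top');t0=cv2.imread('pics/top0.png')[:,:,::-1]
for i in (t0,t): print(i[143:163,199:205].mean(axis=(1,2)).round())
to([.580,-.1027,.06],np.pi/2+.06)"
```

```text
[ 0.5895 -0.0998  0.0532] [ 0.5931 -0.1552  0.051 ] [ 0.5781 -0.2198  0.035 ] [ 0.5687 -0.0706  0.035 ]
[ 45.  53. 106. 107. 106. 106. 107. 106. 107. 102.  97.  98.  95.  97.
  96.  97.  83.  56.  48.  45.]
[ 52.  56.  78.  93.  99.  98.  97.  97.  97.  98. 109. 112. 110. 110.
 110. 111. 112.  86.  52.  52.]
t 7.75 tcp [ 0.5853 -0.1027  0.1284] F [ 0.3808 -0.4993 -1.257 ] shift [0.0052 0.0003 0.0684] yaw 0.0031983903725514296 open -0.0010598695884723654 q6 -1.9786980149713926
```

The station's brightness pattern has swapped, so it is on. Now the key, approaching and then pressing along the panel normal (tool −x, +z).

Request:
move_arm --plan '[{"x": 0.002, "y": 0.001, "z": 0.045, "yaw": 0, "fingers": 1}, {"x": 0.003, "y": 0.001, "z": 0.063, "yaw": 0, "fingers": 1}, {"x": 0.003, "y": 0.001, "z": 0.068, "yaw": 0, "fingers": 1}, {"x": 0.003, "y": 0.001, "z": 0.068, "yaw": 0, "fingers": 1}, {"x": 0.003, "y": 0.001, "z": 0.068, "yaw": 0, "fingers": 1}]'

```text
time: 8.25
eef_pos: [0.5838, -0.1034, 0.0628]
tcp_rot: [-0.031, 1.0, -0.0, 0.001]
contact_force: [-0.7, 0.1, 0.6]
opening: 0.001
finger_force: 0.0
```

Request:
move_arm --plan '[{"x": 0, "y": 0.002, "z": 0.004, "yaw": 0, "fingers": 1}, {"x": -0.001, "y": 0.002, "z": 0.007, "yaw": 0, "fingers": 1}, {"x": -0.0015, "y": 0.002, "z": 0.009, "yaw": 0, "fingers": 1}, {"x": -0.0015, "y": 0.002, "z": 0.009, "yaw": 0, "fingers": 1}]'

```text
time: 8.65
eef_pos: [0.5847, -0.1017, 0.0529]
tcp_rot: [-0.031, 1.0, -0.0, 0.001]
contact_force: [0.3, 0.2, 0.3]
opening: -0.003
finger_force: 0.4
```

Request:
move_arm --plan '[{"x": -0.0005, "y": 0, "z": 0.001, "yaw": 0, "fingers": 1}, {"x": -0.001, "y": 0, "z": 0.0025, "yaw": 0, "fingers": 1}, {"x": -0.0015, "y": 0, "z": 0.004, "yaw": 0, "fingers": 1}, {"x": -0.0015, "y": 0, "z": 0.004, "yaw": 0, "fingers": 1}]'

```text
time: 9.05
eef_pos: [0.586, -0.1018, 0.0486]
tcp_rot: [-0.031, 1.0, -0.0, 0.001]
contact_force: [0.9, 0.8, 2.8]
opening: -0.0
finger_force: 0.9
```

Request:
move_arm --plan '[{"x": -0.0005, "y": 0, "z": 0.001, "yaw": 0, "fingers": 1}, {"x": -0.001, "y": 0, "z": 0.0025, "yaw": 0, "fingers": 1}, {"x": -0.001, "y": 0, "z": 0.0025, "yaw": 0, "fingers": 1}]'

```text
time: 9.35
eef_pos: [0.5864, -0.1018, 0.048]
tcp_rot: [-0.031, 1.0, -0.0, -0.001]
contact_force: [-6.4, 1.3, 13.5]
opening: -0.001
finger_force: 7.5
```

Request:
move_arm --plan '[{"x": -0.0005, "y": 0, "z": 0.001, "yaw": 0, "fingers": 1}, {"x": -0.0005, "y": 0, "z": 0.001, "yaw": 0, "fingers": 1}]'

```text
time: 9.55
eef_pos: [0.5865, -0.1018, 0.0479]
tcp_rot: [-0.031, 1.0, -0.0, -0.002]
contact_force: [-8.5, 1.2, 19.3]
opening: 0.003
finger_force: 10.3
```

Request:
move_arm --plan '[{"x": 0.005, "y": 0, "z": -0.04, "yaw": 0, "fingers": 1}, {"x": 0.03, "y": 0, "z": -0.08, "yaw": 0, "fingers": 1}, {"x": 0.05, "y": 0, "z": -0.1, "yaw": 0, "fingers": 1}, {"x": 0.05, "y": 0, "z": -0.1, "yaw": 0, "fingers": 1}, {"x": 0.05, "y": 0, "z": -0.1, "yaw": 0, "fingers": 1}]'

```text
time: 10.05
eef_pos: [0.5366, -0.1045, 0.1441]
tcp_rot: [-0.03, 1.0, 0.0, -0.0]
contact_force: [-0.5, 0.4, -0.2]
opening: 0.002
finger_force: 0.0
```

```bash
python3 -c "
from h import *
a=ctrl.read_camera('wrist')[:,:,::-1];s=ctrl.read_camera('scene')[:,:,::-1];s0=cv2.imread('pics/scene0.png')
g=lambda i:cv2.resize(i[215:265,180:250],(240,172),interpolation=2)
cv2.imwrite('pics/w6.png',np.hstack([a,np.vstack([g(s0),g(s),np.zeros((76,240,3),np.uint8)])]))
t=ctrl.read_camera('top');b=cv2.imread('pics/top0.png')[:,:,::-1]
for i in (b,t): print(i[218:228,250:272].mean(axis=(0,2)).round())
print(ctrl.get_state()['contact_force'])"
```

```text
[ 91.  63.  79.  84.  84.  85.  86.  87.  89.  93. 100.  99. 101. 100.
  99. 101.  93.  63.  80. 135. 165. 174.]
[108.  85. 105. 107. 108. 109. 110. 112. 112. 114. 114. 114. 114. 114.
 113. 101.  74.  54.  86. 149. 184. 193.]
[ 0.3358  0.0136 -0.0358]
```

View pics/w6.png

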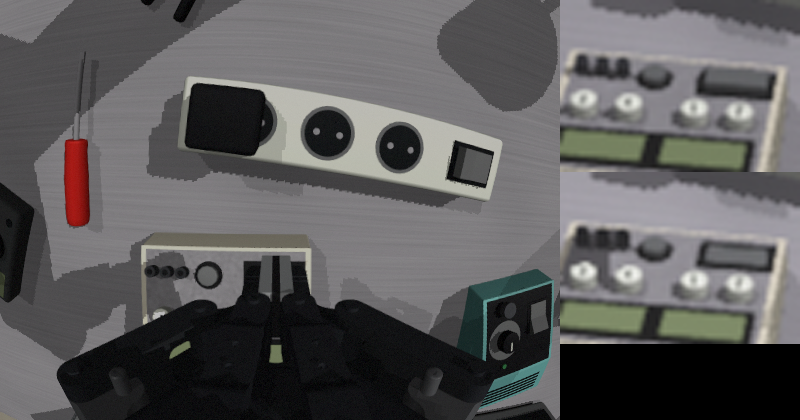

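The scene crops (right, before above after) show the key sunk into its frame. The strip and station rockers still look on, the round button is untouched, and the arm is clear of everything.

```bash
python3 -c "
from plant import ctrl
print(ctrl.sign_off())"
```

```text
the job is handed in; nothing more can be done
None
```

I pressed the strip rocker, then the station rocker, then the supply's power key fully home in that order, with camera checks showing all three on; the round button was never touched, and the job was handed in at about 10 s of robot time.

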